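# Show two tags of a tube carrier to the reader, then hold the carrier up level

### The job

Take the tube carrier by its handle out of the grey tray and bring its blue-tagged end gently and squarely up against the reader's bent steel bracket, tag in front of the window, for a moment; then turn the carrier a quarter turn and bring its orange-tagged long side up against the bracket in the same way. Finally draw it away and finish while still holding it up in the gripper, level and still, its underside at least 12 cm above the table and clear of everything: do not put it down. Keep the carrier upright and all six tubes seated throughout, and leave the other things on the table where they are.

Things in the scene. Friction and masses are not known exactly. Their poses are not given: they have to be found in the camera images.
- carrier: loose white foam tube carrier in the tray, block 120 x 64 x 50 mm (x, y, z), about 0.4 kg with six purple-capped tubes loose in its holes (cap tops 96 mm up). Origin: centre of the underside, z up. A grey web in the middle carries the handle. Its +x end has a blue tag and a blue strip along the top edge; its +y long side an orange tag and an orange strip along the top edge
- handle (a point): centre of the handle, a black grip bar 70 mm long along carrier x, 14 mm wide in y, from 126 to 156 mm above the carrier's underside (this point: 141 mm), over its middle; it can be pinched from above, closing along carrier y
- end_tag (a point): centre of the blue tag, on the carrier's +x end face, 60 mm from the middle and 28 mm above the underside
- side_tag (a point): centre of the orange tag, on the carrier's +y long face, 32 mm from the middle and 28 mm above the underside
- tray: fixed shallow grey tray, 152 x 96 mm outside, inner floor 4 to 5 mm above the table, rim 12 mm high; origin: centre of its underside
- reader: fixed white tag reader (104 mm tall, 84 mm wide) behind a rigid bent bracket of steel sheet: an upright 110 mm wide (y), 90 mm tall, with a yellow top edge and a black mark at its middle. Origin: on the table below the middle of the upright's front face; x points level from that face into the reader (the front looks along -x, roughly to the robot), z up
- window (a point): centre of the dark red window, flush in the bracket's front face, 45 mm above the table; axes as the reader's
- tube0: purple-capped sample tube, 13 mm diameter, 90 mm tall with its 16 mm cap, origin at its bottom end; stands in the carrier's hole at x -42, y -20 mm, bottom 6 mm above the carrier's underside (hole 44 mm deep)
- tube1: purple-capped sample tube, 13 mm diameter, 90 mm tall with its 16 mm cap, origin at its bottom end; stands in the carrier's hole at x -42, y 20 mm, bottom 6 mm above the carrier's underside (hole 44 mm deep)
- tube2: purple-capped sample tube, 13 mm diameter, 90 mm tall with its 16 mm cap, origin at its bottom end; stands in the carrier's hole at x 0, y -20 mm, bottom 6 mm above the carrier's underside (hole 44 mm deep)
- tube3: purple-capped sample tube, 13 mm diameter, 90 mm tall with its 16 mm cap, origin at its bottom end; stands in the carrier's hole at x 0, y 20 mm, bottom 6 mm above the carrier's underside (hole 44 mm deep)
- tube4: purple-capped sample tube, 13 mm diameter, 90 mm tall with its 16 mm cap, origin at its bottom end; stands in the carrier's hole at x 42, y -20 mm, bottom 6 mm above the carrier's underside (hole 44 mm deep)
- tube5: purple-capped sample tube, 13 mm diameter, 90 mm tall with its 16 mm cap, origin at its bottom end; stands in the carrier's hole at x 42, y 20 mm, bottom 6 mm above the carrier's underside (hole 44 mm deep)
- sanitiser: bystander: white pump bottle, 60 mm diameter, 163 mm tall, loose; origin at the centre of its underside
- marker: bystander: black marker pen with a red cap, 14 mm thick, 130 mm long along its x, lying loose; origin under its middle
- jar: bystander: jar with a blue cap, 64 mm diameter, 85 mm tall, loose; origin at the centre of its underside
- tape: bystander: roll of brown tape lying flat, 80 mm diameter, 22 mm tall, loose; origin at the centre of its underside

How it is judged (in metres and radians):
On the way, in this order (a step that is already met when the one before it is completed fails the run):
1. the blue-tagged end rests squarely against the bracket, tag in front of the window (distance between end_tag and window below 0.03 m and angle between the x axis of carrier and the x axis of reader, either way round below 0.14 rad and (contact force between carrier and reader above 0.3 N or x of end_tag in the frame of window above -0.004 m) and angle between carrier's own z axis and vertical below 0.15 rad), for 0.2 s.
2. the orange-tagged long side rests squarely against the bracket, tag in front of the window (distance between side_tag and window below 0.03 m and angle between the y axis of carrier and the x axis of reader, either way round below 0.14 rad and (contact force between carrier and reader above 0.3 N or x of side_tag in the frame of window above -0.004 m) and angle between carrier's own z axis and vertical below 0.15 rad), for 0.2 s.
At the end, for the whole second after the job is handed in: Gripper holds the carrier, underside 112 mm or more above the table, level within 0.12 rad, still (0.03 m/s, 0.15 rad/s), off reader, tray and sanitiser; all six tubes seated (bottoms within 15 mm of its underside); sanitiser, marker, jar and tape within 30 mm of their starts (height (world z) of carrier above 0.112 m and angle between carrier's own z axis and vertical below 0.12 rad and linear speed of carrier below 0.03 m/s and angular speed of carrier below 0.15 rad/s and contact force between carrier and the fingers above 1 N and contact force between carrier and reader below 0.05 N and contact force between carrier and tray below 0.05 N and contact force between carrier and sanitiser below 0.05 N and z of tube0 in the frame of carrier between 0 and 0.015 m and z of tube1 in the frame of carrier between 0 and 0.015 m and z of tube2 in the frame of carrier between 0 and 0.015 m and z of tube3 in the frame of carrier between 0 and 0.015 m and z of tube4 in the frame of carrier between 0 and 0.015 m and z of tube5 in the frame of carrier between 0 and 0.015 m and distance of each of sanitiser, marker, jar, tape from where it was at the start of the episode below 0.03 m); the arm keeps its last pose, push and grip.
It fails at once if the carrier is tipped by more than 0.35 rad (angle between carrier's own z axis and vertical above 0.35 rad).
It fails at once if a tube comes out of its hole (z of any of tube0, tube1, tube2, tube3, tube4, tube5 in the frame of carrier above 0.03 m).
It fails at once if the carrier is pressed on the reader with more than 30 N (contact force between carrier and reader above 30 N).
It fails at once if a bystander is moved by more than 30 mm (distance of any of sanitiser, marker, jar, tape from where it was at the start of the episode above 0.03 m).
It also fails if it takes over 67 s, if anything falls off the work surface, if the arm or the gripper's body presses on something with over 40 N, if the wrist force passes 120 N, or if a joint passes its speed limit or range.

### The arm

A 6-joint arm with a two-finger parallel gripper is mounted at the origin on the work surface. World frame = base frame: x ahead of the robot, y to its left, z up, the work surface at z = 0. Lengths are in m, angles in degrees, forces in N, time in s.
With the tool pointing down it reaches from about 0.375 to 0.925 m from the base axis. Payload 5.7 kg.
Tool frame: the origin (TCP) lies at the very end of the fingers, on their centre line; the grasp point (between the pads) lies 19 mm behind it; z points along the fingers, y is the line along which they close (so a half turn about z gives the same grasp; the last joint's range is limited). The gripper opens to 88 mm and grips with 3 to 60 N. Pads are 20 mm wide; open, the fingers measure 115 mm over their backs; the gripper's body (75 mm by 178 mm) begins 61 mm behind the grasp point.
Start: joints at [-77.069, 20.558, 86.54, -0, 72.909, -6.595], TCP at [0.201, -0.565, 0.223] pointing down, gripper open.
Joint ranges: [-170.27, 170.27], [-57.76, 135], [12.27, 136.19], [-55.21, 235.2], [11.17, 155.16], [-170.74, 170.74]. Speed limits (degrees/s): [136.94, 136.94, 180, 180, 180, 180].

### API

Orientations are given as [roll, pitch, yaw] about the fixed x, y, z axes, in that order (R = Rz(yaw) Ry(pitch) Rx(roll)).
In Python, from rig import env gives the robot as it stands.
- The arm moves only by the tool arm_command, never from a script. Its argument "moves" is a list of rows, each a list of 7 numbers: the turn, a rotation vector about the tool's x, y, z in rad, then the shift along the tool's x, y, z in m, then the opening, from -1 (shut) to 1 (fully open). A call has 1 to 20 rows; each row shifts and turns the commanded pose from where the row before left it, along the tool's axes as they then stand; what a row does not reach is not made up. A row lasts 1/12 s, in which the tool goes at most 41.7 mm and 7.16 degrees, less where a joint would pass 70% of its speed; a pose out of reach is approached as far as the arm can. A call is refused whole if a number of a shift passes 0.0417 or a number of a turn 0.125, either way. A call with a gripper value outside its range is refused whole. The fingers move at their own pace and stop on an object; the grip force is fixed at half the most. Time passes only in rows, so rows that do not move let the fingers close. It gives the time, the measured TCP pose, the force, the opening and the grip force at its end, in the units of the state.
- env.observe(): the state, without advancing time (a new reading comes with each control period).
- env.capture(name): name is "side" or "top" or "wrist"; returns a dict with "img" (400x640x3 uint8, red, green, blue), "intrinsics" (3x3 intrinsics, pixels), "R" (3x3) and "t" (3): a world point X has camera coordinates R X + t; the wrist camera has in their place "T_tool_cam" (4x4, takes a point from camera to tool coordinates, whose origin is the TCP and whose axes are the flange's). Camera axes: x right, y down, z forward; pixel columns grow to the right and rows downward; lengths in m; the calibration is good to about 2 mm. A picture is of the moment at which its call begins: read the wrist's pose just before it. There is no depth.
- env.job_done(): hands the job in; it is judged then, once.
The state is a dict: "time": time; "qpos": joint angles; "qvel": joint speeds; "joint_torque": joint torques, N m; "ee_pos": TCP position; "tcp_rot": TCP orientation; "wrist_force": force on the tool from outside, world axes, zero at the start; "torque": the same for the moment, N m; "opening": finger opening in m; "finger_force": force on a finger pad.
Only numpy, scipy, OpenCV 4.12 (cv2) and the standard library are available. Lean on these libraries where they do the work, as an engineer would, in place of code of your own. Each camera call takes 0.05 s, during which the arm holds its last target. There are 200 camera calls.

## Working session

There is one attempt and no reset: what is moved stays moved. The work goes in short steps, Python scripts to look and compute and a tool call to move; the robot and the scene stay as the last step left them, time stands still between calls to the robot, and variables do not carry over. Pictures are saved under pics/ and viewed, at most 10 in all, crops included, and the job is handed in when it is done.

Besides the shell and the picture viewer there is one more tool, called by a JSON object that holds its "api" and its "payload", one argument or row to a line. arm_command: Moves the arm, as the interface text tells. Its arguments: {"type":"object","properties":{"moves":{"type":"array"}},"required":["moves"]}

```bash
mkdir -p pics; python3 - <<'E'
from rig import env
import cv2,pickle
o=env.observe(); print(o)
d={}
for n in("side","top"):
    c=env.capture(n); d[n]=c; cv2.imwrite(f"pics/{n}0.png",c["img"][:,:,::-1]); print(n,c["intrinsics"],c["R"],c["t"])
pickle.dump(d,open("d0.pkl","wb"))
E
```

```text
{'time': 0.0, 'qpos': array([-7.70681724e+01,  2.05963405e+01,  8.65976888e+01, -2.29041156e-03,
        7.29090109e+01, -6.59415979e+00]), 'qvel': array([ 0.08074423, -0.01742971, -0.05108049, -0.07610112,  0.10139386,
        0.00238194]), 'joint_torque': array([-9.52806090e-05, -5.15380096e+01, -2.70724708e+01,  6.72621606e-02,
        3.49875167e-02, -1.31482198e-04]), 'ee_pos': array([ 0.200371  , -0.56482723,  0.2218348 ]), 'tcp_rot': array([-1.79897390e+02, -9.65913858e-03,  1.95266538e+01]), 'wrist_force': array([0.93045382, 0.27690691, 0.04831725]), 'torque': array([-0.02760065, -0.02524117, -0.00120705]), 'finger_force': 0.0, 'opening': 0.08773135225909447}
side [[418.95985423   0.         318.47206871]
 [  0.         418.95985423 203.78756283]
 [  0.           0.           1.        ]] [[-0.87616073 -0.48184548 -0.01293474]
 [-0.28331543  0.53650378 -0.7949189 ]
 [ 0.38996762 -0.69281211 -0.6065778 ]] [0.48737877 0.23245829 0.9852862 ]
top [[366.02880225   0.         324.97953881]
 [  0.         366.02880225 199.02118511]
 [  0.           0.           1.        ]] [[ 0.01170968 -0.99990342  0.0074858 ]
 [-0.98179102 -0.01291645 -0.18952455]
 [ 0.18960294 -0.00513022 -0.98184745]] [-0.03412183  0.56716084  1.18900763]
```

View pics/side0.png

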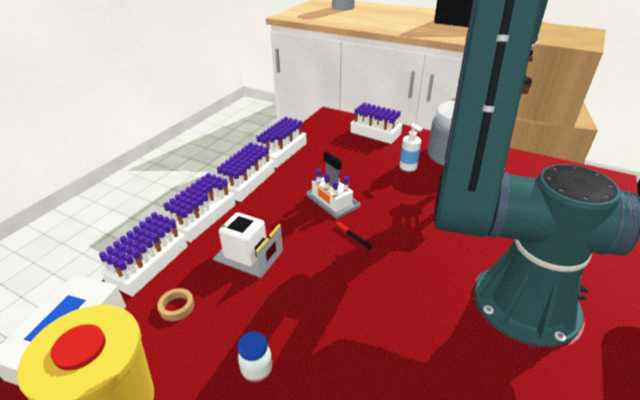

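View pics/top0.png

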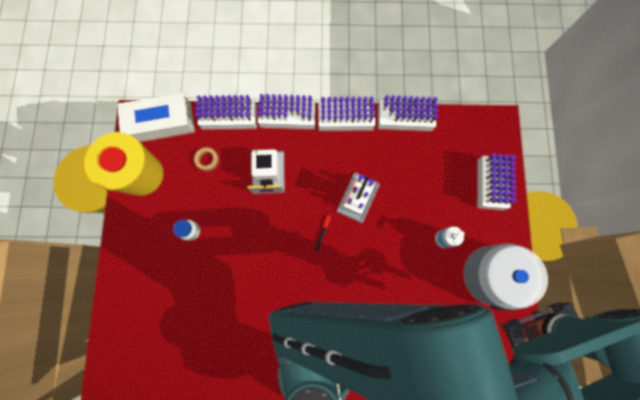

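The side view shows the carrier at about (332,192) and the reader at (255,245). In the top view they are at (358,196) and (267,172), with the marker at (323,232), sanitiser at (450,237), jar at (186,230) and tape at (206,158). I'll zoom in on both.

```bash
python3 - <<'E'
import pickle,cv2,numpy as np
d=pickle.load(open("d0.pkl","rb"))
a=d["top"]["img"][140:220,240:400]; b=d["side"]["img"][140:290,200:380]
cv2.imwrite("pics/z_top.png",cv2.resize(a,None,fx=5,fy=5,interpolation=cv2.INTER_CUBIC)[:,:,::-1])
cv2.imwrite("pics/z_side.png",cv2.resize(b,None,fx=4,fy=4,interpolation=cv2.INTER_CUBIC)[:,:,::-1])
for n in d: print(n, -d[n]["R"].T@d[n]["t"])
E
```

```text
side [0.10865145 0.79274472 0.78874235]
top [ 0.33179364 -0.02069296  1.27517043]
```

View pics/z_top.png

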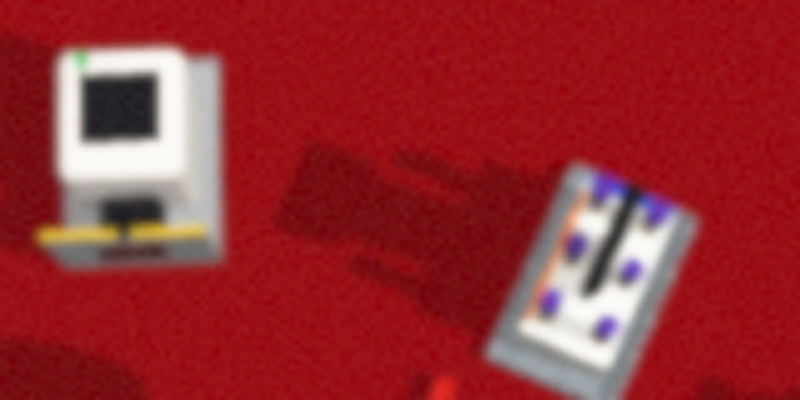

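View pics/z_side.png

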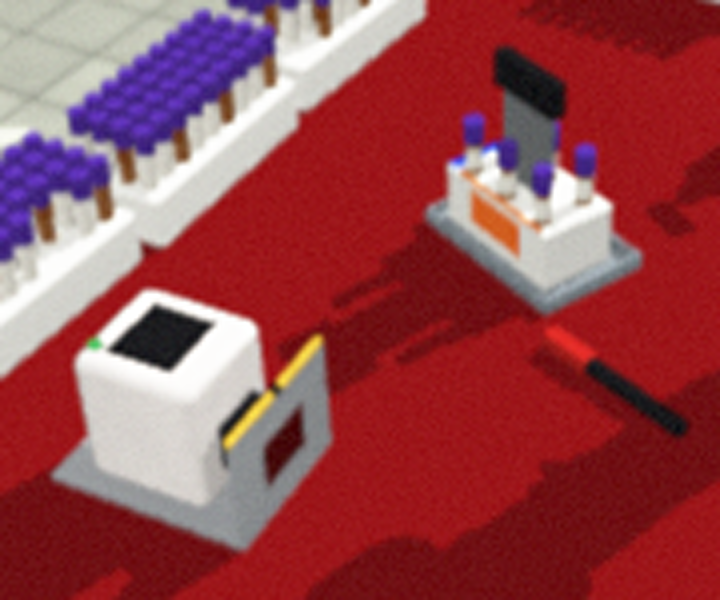

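The zooms show the yellow edge from about (248,187) to (281,186) in the top view. The carrier's blue end faces away from the robot, with its orange side to the robot's left. Next I'll measure with colour masks.

```bash
cat > h.py <<'E'
import numpy as np,cv2,pickle
def ray(c,uv):
    d=np.linalg.inv(c["intrinsics"])@np.array([*uv,1.]); return -c["R"].T@c["t"],c["R"].T@d
def plane(c,uv,z):
    o,d=ray(c,uv); return o+d*(z-o[2])/d[2]
def tri(c1,u1,c2,u2):
    o1,d1=ray(c1,u1);o2,d2=ray(c2,u2)
    s=np.linalg.lstsq(np.c_[d1,-d2],o2-o1,rcond=None)[0]
    p,q=o1+s[0]*d1,o2+s[1]*d2; return (p+q)/2,np.linalg.norm(p-q)
def blobs(m,amin=5):
    n,l,st,ce=cv2.connectedComponentsWithStats(m.astype(np.uint8))
    return [(ce[i],st[i,4],np.argwhere(l==i)[:,::-1].astype(float)) for i in range(1,n) if st[i,4]>=amin]
def box(m,x0,x1,y0,y1):
    k=np.zeros_like(m);k[y0:y1,x0:x1]=1; return m&k
E
python3 - <<'E'
from h import *
d=pickle.load(open("d0.pkl","rb")); T,S=d["top"],d["side"]
def hsv(c): return cv2.split(cv2.cvtColor(c["img"],cv2.COLOR_RGB2HSV))
ends={}
for n,c,bx in(("top",T,(240,290,175,200)),("side",S,(245,290,220,260))):
    h,s,v=hsv(c); m=box((h>18)&(h<35)&(s>110)&(v>100),*bx)
    p=np.argwhere(m)[:,::-1].astype(float)
    r=cv2.minAreaRect(p.astype(np.float32)); a=cv2.fitLine(p.astype(np.float32),2,0,.01,.01).ravel()
    t=(p-a[2:])@a[:2]; e=[a[2:]+a[:2]*(t.min()-.5),a[2:]+a[:2]*(t.max()+.5)]
    e=sorted(e,key=lambda q:q[0]); ends[n]=e; print(n,"yellow",len(p),np.round(e,1),[plane(c,q,.09).round(4) for q in e])
for i,j in((0,0),(1,1)): print("tri",tri(T,ends["top"][i],S,ends["side"][j]))
h,s,v=hsv(T)
P=[]
for c,a,_ in blobs(box((h>115)&(h<145)&(s>110)&(v>50),340,385,170,212),3):
    w=plane(T,c,.0925); P.append(w); print("cap top",c.round(1),a,w.round(4))
for c,a,p in blobs(box((v<60)&(s<200),350,372,174,202),10):
    r=cv2.minAreaRect(p.astype(np.float32)); B=cv2.boxPoints(r); print("handle top",c.round(1),a,[plane(T,q,.16).round(4) for q in B],plane(T,c,.16).round(4))
for c,a,p in blobs(box((s<90)&(v>60),332,386,168,224),200):
    r=cv2.minAreaRect(p.astype(np.float32)); print("tray",r,[plane(T,q,.012).round(4) for q in cv2.boxPoints(r)])
hs,ss,vs=hsv(S)
for c,a,p in blobs(box((vs<70)&(ss<150),318,346,148,172),20):
    r=cv2.minAreaRect(p.astype(np.float32)); print("handle side",c.round(1),a)
    for q in cv2.boxPoints(r): print(q,plane(S,q,.16).round(4))
for c,a,p in blobs(box((hs<8)&(ss>130)&(vs<110)|box(hs>172,0,640,0,400)&(ss>130)&(vs<110),262,280,236,264),20): print("window side",c.round(1),a,plane(S,c,.045).round(4))
for c,a,p in blobs(box((hs>3)&(hs<18)&(ss>120)&(vs>150),314,335,180,206),10): print("otag",c.round(1),a,plane(S,c,.0325).round(4))
E
```

```text
top yellow 75 [[247.5 186.7]
 [279.5 185.7]] [array([0.5989, 0.2304, 0.09  ]), array([0.6036, 0.1246, 0.09  ])]
side yellow 95 [[255.5 251.3]
 [279.8 224. ]] [array([0.601 , 0.2298, 0.09  ]), array([0.6048, 0.1173, 0.09  ])]
tri (array([0.59939715, 0.23054005, 0.09105499]), np.float64(0.0016227511683321746))
tri (array([0.60133806, 0.12340941, 0.09622956]), np.float64(0.0018234959338601078))
cap top [361.3 177. ] 21 [ 0.6365 -0.147   0.0925]
cap top [370.3 181. ] 19 [ 0.6232 -0.1769  0.0925]
cap top [354.4 188.8] 5 [ 0.5959 -0.1239  0.0925]
cap top [365.7 193.7] 3 [ 0.58   -0.161   0.0925]
cap top [349.5 200. ] 6 [ 0.558  -0.1076  0.0925]
cap top [360.5 205. ] 4 [ 0.5417 -0.1437  0.0925]
tray ((357.7650451660156, 197.24427795410156), (28.223968505859375, 42.76911926269531), 24.227745056152344) [array([ 0.5338, -0.0667,  0.012 ]), array([ 0.6754, -0.1285,  0.012 ]), array([ 0.6342, -0.2197,  0.012 ]), array([ 0.4942, -0.1564,  0.012 ])]
handle side [332.  160.6] 177
[320.30768 158.53845] [ 0.6118 -0.1162  0.16  ]
[325.53845 150.69229] [ 0.6194 -0.1626  0.16  ]
[343.0769  162.38461] [ 0.5444 -0.1277  0.16  ]
[337.84613 170.23077] [ 0.5392 -0.0842  0.16  ]
window side [270.5 251. ] 70 [0.5994 0.1746 0.045 ]
otag [323.5 195.4] 86 [ 0.6018 -0.1152  0.0325]
```

{"api": "arm_command", "payload": {
  "moves": [
    [0, 0, -0.119, 0, 0, -0.004, 1],
    [0, 0, -0.119, 0, 0, -0.004, 1],
    [0, 0, -0.119, 0, 0, -0.004, 1],
    [0, 0, -0.119, 0, 0, -0.004, 1],
    [0, 0, -0.119, 0, 0, -0.004, 1],
    [0, 0, -0.119, 0, 0, -0.004, 1],
    [0, 0, -0.119, 0, 0, -0.004, 1],
    [0, 0, -0.119, 0, 0, -0.004, 1],
    [0, 0, -0.119, 0, 0, -0.004, 1],
    [0, 0, -0.119, 0, 0, -0.004, 1],
    [0, 0, -0.119, 0, 0, -0.004, 1],
    [0, 0, -0.119, 0, 0, -0.004, 1],
    [0, 0, -0.119, 0, 0, -0.004, 1],
    [0, 0, -0.119, 0, 0, -0.004, 1],
    [0, 0, -0.119, 0, 0, -0.004, 1],
    [0, 0, -0.119, 0, 0, -0.004, 1],
    [0, 0, -0.119, 0, 0, -0.004, 1],
    [0, 0, -0.119, 0, 0, -0.004, 1],
    [0, 0, -0.119, 0, 0, -0.004, 1],
    [0, 0, -0.119, 0, 0, -0.004, 1]
  ]
}}

```text
time: 1.77
ee_pos: [0.2005, -0.5651, 0.3023]
tcp_rot: [179.9, -0.0, 156.2]
wrist_force: [-0.2, -1.1, -0.6]
opening: 0.0877
finger_force: 0.0
```

{"api": "arm_command", "payload": {
  "moves": [
    [0, 0, 0, -0.009, 0.027, 0, 1],
    [0, 0, 0, -0.009, 0.027, 0, 1],
    [0, 0, 0, -0.009, 0.027, 0, 1],
    [0, 0, 0, -0.009, 0.027, 0, 1],
    [0, 0, 0, -0.009, 0.027, 0, 1],
    [0, 0, 0, -0.009, 0.027, 0, 1],
    [0, 0, 0, -0.009, 0.027, 0, 1],
    [0, 0, 0, -0.009, 0.027, 0, 1],
    [0, 0, 0, -0.009, 0.027, 0, 1],
    [0, 0, 0, -0.009, 0.027, 0, 1],
    [0, 0, 0, -0.009, 0.027, 0, 1],
    [0, 0, 0, -0.009, 0.027, 0, 1],
    [0, 0, 0, -0.009, 0.027, 0, 1],
    [0, 0, 0, -0.009, 0.027, 0, 1],
    [0, 0, 0, -0.009, 0.027, 0, 1],
    [0, 0, 0, -0.009, 0.027, 0, 1],
    [0, 0, 0, -0.009, 0.027, 0, 1],
    [0, 0, 0, -0.009, 0.027, 0, 1],
    [0, 0, 0, -0.009, 0.027, 0, 1],
    [0, 0, 0, 0, 0, 0, 1]
  ]
}}

```text
time: 3.43
ee_pos: [0.5688, -0.1634, 0.3021]
tcp_rot: [179.9, 0.0, 156.1]
wrist_force: [0.4, -0.5, -0.4]
opening: 0.0877
finger_force: 0.0
```

```bash
python3 - <<'E'
from rig import env
import cv2,pickle
o=env.observe(); c=env.capture("wrist"); c["o"]=o; pickle.dump(c,open("w1.pkl","wb"))
print(o["time"],o["ee_pos"],o["tcp_rot"],o["qpos"].round(1),c["T_tool_cam"].round(3).tolist(),c["intrinsics"][0])
cv2.imwrite("pics/w1.png",c["img"][:,:,::-1])
E
```

```text
3.4333 [ 0.56878487 -0.16341286  0.30208484] [1.79854034e+02 6.92927510e-04 1.56080102e+02] [-22.8  16.4  81.2   0.1  82.3 -88.9] [[0.0, -0.967, -0.257, 0.07], [1.0, 0.0, -0.0, -0.001], [0.0, -0.257, 0.967, -0.161], [0.0, 0.0, 0.0, 1.0]] [315.89487026   0.         323.38199123]
```

View pics/w1.png

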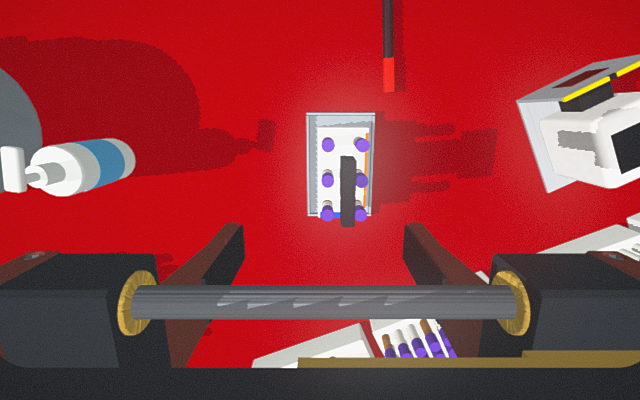

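The wrist view shows the handle at about (347,191), the six caps around it at (328–361, 144–212), and the bracket's yellow edge at upper right.

```bash
cat >> h.py <<'E'
from scipy.spatial.transform import Rotation as Ro
def wcam(c):
    o=c["o"]; R=Ro.from_euler("xyz",o["tcp_rot"],degrees=True).as_matrix(); T=np.eye(4);T[:3,:3]=R;T[:3,3]=o["ee_pos"]
    M=np.linalg.inv(T@c["T_tool_cam"]); return dict(c,R=M[:3,:3],t=M[:3,3])
E
python3 - <<'E'
from h import *
c=wcam(pickle.load(open("w1.pkl","rb")))
h,s,v=cv2.split(cv2.cvtColor(c["img"],cv2.COLOR_RGB2HSV))
P=[]
for q,a,_ in blobs(box((h>115)&(h<150)&(s>90)&(v>50),315,372,130,225),20):
    w=plane(c,q,.092); print("cap",q.round(1),a,w.round(4))
for q,a,p in blobs(box((v<75)&(s<140),336,360,150,230),100):
    r=cv2.minAreaRect(p.astype(np.float32)); print("handle",q.round(1),a)
    for b in cv2.boxPoints(r): print(b.round(1),plane(c,b,.1605).round(4))
for q,a,p in blobs(box((s<90)&(v>60),300,380,108,222),200):
    r=cv2.minAreaRect(p.astype(np.float32)); W=[plane(c,b,.012) for b in cv2.boxPoints(r)]; print("tray",a,np.round(W,4).tolist(),np.mean(W,0).round(4))
for q,a,p in blobs(box((h>15)&(h<35)&(s>60)&(v>100),312,376,120,225),5): print("orange?",q,a)
p=np.argwhere(box((h>22)&(h<35)&(s>150)&(v>150),550,640,50,110))[:,::-1].astype(np.float32)
a=cv2.fitLine(p,2,0,.01,.01).ravel(); t=(p-a[2:])@a[:2]
e=[plane(c,a[2:]+a[:2]*k,.09) for k in(t.min(),t.max())]; print("yellow",np.round(e,4).tolist(),np.degrees(np.arctan2(e[1][1]-e[0][1],e[1][0]-e[0][0])))
T=pickle.load(open("d0.pkl","rb"))["top"]
for n,u,z in(("sanitiser",(452,237),.12),("jar",(186,229),.08),("markA",(328,216),.007),("markB",(317,249),.007)): print(n,plane(T,u,z).round(3))
E
```

```text
cap [327.6 144.7] 139 [ 0.5413 -0.1465  0.092 ]
cap [362.  144.8] 154 [ 0.5577 -0.1099  0.092 ]
cap [327.2 179.8] 136 [ 0.5795 -0.1638  0.092 ]
cap [361.2 180.2] 139 [ 0.5964 -0.1267  0.092 ]
cap [327.7 213.4] 176 [ 0.6185 -0.1803  0.092 ]
cap [359.8 213.3] 154 [ 0.6345 -0.144   0.092 ]
tray 6049 [[0.4963, -0.158, 0.012], [0.5344, -0.0722, 0.012], [0.6826, -0.1307, 0.012], [0.641, -0.2245, 0.012]] [ 0.5886 -0.1463  0.012 ]
orange? [364. 167.] 7
orange? [363.92857143 194.28571429] 14
yellow [[0.6036, 0.1169, 0.09], [0.5988, 0.2037, 0.09]] 93.15769385205388
sanitiser [ 0.438 -0.429  0.12 ]
jar [0.457 0.426 0.08 ]
markA [ 0.516 -0.039  0.007]
markB [ 0.401 -0.002  0.007]
```

{"api": "arm_command", "payload": {
  "moves": [
    [0, 0, -0.003, -0.0102, 0.0244, 0, 1],
    [0, 0, 0, 0, 0, 0.0172, 1],
    [0, 0, 0, 0, 0, 0.0172, 1],
    [0, 0, 0, 0, 0, 0.0172, 1],
    [0, 0, 0, 0, 0, 0.0172, 1],
    [0, 0, 0, 0, 0, 0.0172, 1],
    [0, 0, 0, 0, 0, 0.0172, 1],
    [0, 0, 0, 0, 0, 0.0172, 1],
    [0, 0, 0, 0, 0, 0.0172, 1],
    [0, 0, 0, 0, 0, 0.0172, 1],
    [0, 0, 0, 0, 0, 0.0172, 1],
    [0, 0, 0, 0, 0, 0, 0.4],
    [0, 0, 0, 0, 0, 0, 0],
    [0, 0, 0, 0, 0, 0, -0.3],
    [0, 0, 0, 0, 0, 0, -0.5],
    [0, 0, 0, 0, 0, 0, -0.5]
  ]
}}

```text
time: 4.82
ee_pos: [0.5862, -0.1494, 0.1319]
tcp_rot: [180.0, 0.1, 156.1]
wrist_force: [-0.7, -0.4, 0.5]
opening: 0.0577
finger_force: 0.0
```

```bash
python3 - <<'E'
from rig import env
import cv2,pickle
o=env.observe(); c=env.capture("wrist"); c["o"]=o
print(o["ee_pos"],o["tcp_rot"])
cv2.imwrite("pics/w2.png",c["img"][:,:,::-1])
E
```

```text
[ 0.58616133 -0.14944933  0.13193963] [1.79993200e+02 1.20298253e-01 1.56054260e+02]
```

View pics/w2.png

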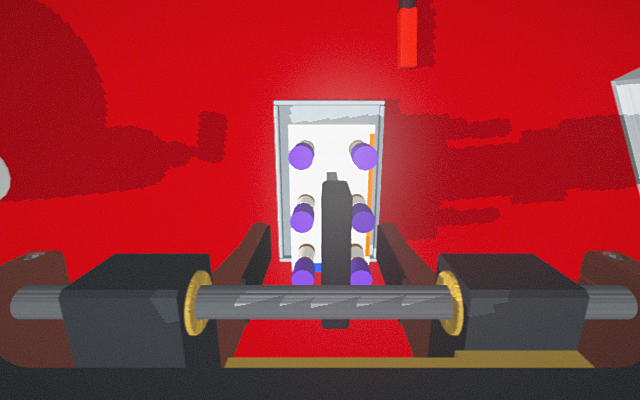

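Handle is centred at about x 336, against a finger middle of about 325. The lateral row was clipped by roughly 4.5 mm, so I'll correct that and then close.

{"api": "arm_command", "payload": {
  "moves": [
    [0, 0, 0, 0, 0.0046, 0.002, -0.5],
    [0, 0, 0, 0, 0, 0, -0.6],
    [0, 0, 0, 0, 0, 0, -0.7],
    [0, 0, 0, 0, 0, 0, -0.8],
    [0, 0, 0, 0, 0, 0, -0.9],
    [0, 0, 0, 0, 0, 0, -1],
    [0, 0, 0, 0, 0, 0, -1],
    [0, 0, 0, 0, 0, 0, -1],
    [0, 0, 0, 0, 0, 0, -1],
    [0, 0, 0, 0, 0, 0, -1],
    [0, 0, 0, 0, 0, 0, -1],
    [0, 0, 0, 0, 0, 0, -1],
    [0, 0, 0, 0, 0, 0, -1],
    [0, 0, 0, 0, 0, 0, -1],
    [0, 0, 0, 0, 0, 0, -1]
  ]
}}

```text
time: 6.12
ee_pos: [0.5871, -0.1448, 0.1285]
tcp_rot: [-180.0, -0.0, 156.1]
wrist_force: [-0.2, -0.7, -2.1]
opening: 0.0141
finger_force: 30.0
```

{"api": "arm_command", "payload": {
  "moves": [
    [0, 0, 0, 0, 0, -0.003, -1],
    [0, 0, 0, 0, 0, -0.006, -1],
    [0, 0, 0, 0, 0, -0.01, -1],
    [0, 0, 0, 0, 0, -0.014, -1],
    [0, 0, 0, 0, 0, -0.014, -1],
    [0, 0, 0, 0, 0, -0.014, -1],
    [0, 0, 0, 0, 0, -0.014, -1],
    [0, 0, -0.01, 0, 0, -0.014, -1],
    [0, 0, -0.03, 0, 0, -0.01, -1],
    [0, 0, -0.05, 0, 0, -0.006, -1],
    [0, 0, -0.06, 0, 0, 0, -1],
    [0, 0, -0.06, 0, 0, 0, -1],
    [0, 0, -0.06, 0, 0, 0, -1],
    [0, 0, -0.06, 0, 0, 0, -1],
    [0, 0, -0.05, 0, 0, 0, -1],
    [0, 0, -0.04, 0, 0, 0, -1],
    [0, 0, -0.03, 0, 0, 0, -1],
    [0, 0, -0.014, 0, 0, 0, -1],
    [0, 0, 0, 0, 0, 0, -1],
    [0, 0, 0, 0, 0, 0, -1]
  ]
}}

```text
time: 7.78
ee_pos: [0.5873, -0.1448, 0.2341]
tcp_rot: [-180.0, 0.0, -177.4]
wrist_force: [0.3, 0.6, -3.6]
opening: 0.0141
finger_force: 30.0
```

{"api": "arm_command", "payload": {
  "moves": [
    [0, 0, 0, 0.0015, 0.006, 0, -1],
    [0, 0, 0, 0.003, 0.012, 0, -1],
    [0, 0, 0, 0.0045, 0.018, 0, -1],
    [0, 0, 0, 0.005, 0.0205, 0, -1],
    [0, 0, 0, 0.005, 0.0205, 0, -1],
    [0, 0, 0, 0.005, 0.0205, 0, -1],
    [0, 0, 0, 0.005, 0.0205, 0, -1],
    [0, 0, 0, 0.005, 0.0205, 0, -1],
    [0, 0, 0, 0.005, 0.0205, 0, -1],
    [0, 0, 0, 0.005, 0.0205, 0, -1],
    [0, 0, 0, 0.005, 0.0205, 0, -1],
    [0, 0, 0, 0.005, 0.0205, 0, -1],
    [0, 0, 0, 0.005, 0.0205, 0, -1],
    [0, 0, 0, 0.005, 0.0205, 0, -1],
    [0, 0, 0, 0.005, 0.0205, 0, -1],
    [0, 0, 0, 0.0045, 0.018, 0, -1],
    [0, 0, 0, 0.003, 0.012, 0, -1],
    [0, 0, 0, 0.0015, 0.006, 0, -1],
    [0, 0, 0, 0, 0, 0, -1],
    [0, 0, 0, 0, 0, 0, -1]
  ]
}}

```text
time: 9.45
ee_pos: [0.4947, 0.1691, 0.2337]
tcp_rot: [-180.0, 0.0, -177.3]
wrist_force: [0.1, -0.4, -4.3]
opening: 0.014
finger_force: 30.0
```

{"api": "arm_command", "payload": {
  "moves": [
    [0, 0, 0, 0, 0, 0.004, -1],
    [0, 0, 0, 0, 0, 0.008, -1],
    [0, 0, 0, 0, 0, 0.01, -1],
    [0, 0, 0, 0, 0, 0.01, -1],
    [0, 0, 0, 0, 0, 0.01, -1],
    [0, 0, 0, 0, 0, 0.01, -1],
    [0, 0, 0, 0, 0, 0.01, -1],
    [0, 0, 0, 0, 0, 0.01, -1],
    [0, 0, 0, 0, 0, 0.01, -1],
    [0, 0, 0, 0, 0, 0.006, -1],
    [0, 0, 0, 0, 0, 0.003, -1],
    [0, 0, 0, 0, 0, 0, -1],
    [0, 0, 0, 0, 0, 0, -1]
  ]
}}

```text
time: 10.53
ee_pos: [0.4949, 0.1694, 0.1428]
tcp_rot: [180.0, 0.0, -177.3]
wrist_force: [-0.1, 0.0, -3.8]
opening: 0.0135
finger_force: 30.0
```

```bash
python3 - <<'E'
from rig import env
import cv2,pickle,numpy as np
o=env.observe(); d={"o":o}
for n in("side","top","wrist"): d[n]=env.capture(n); d[n]["o"]=o
pickle.dump(d,open("d1.pkl","wb")); print(o["ee_pos"],o["tcp_rot"],o["wrist_force"])
a=cv2.resize(d["side"]["img"][170:290,200:320],(480,480),interpolation=2); b=cv2.resize(d["top"]["img"][150:230,230:300],(320,366),interpolation=2)
b=cv2.copyMakeBorder(b,0,114,0,0,0); cv2.imwrite("pics/p1.png",np.hstack([a,b])[:,:,::-1])
cv2.imwrite("pics/w3.png",d["wrist"]["img"][:,:,::-1])
E
```

```text
[0.49490615 0.16937172 0.14277664] [ 1.79991802e+02  1.04987185e-02 -1.77349170e+02] [-0.05189942  0.03170693 -3.78448251]
```

View pics/p1.png

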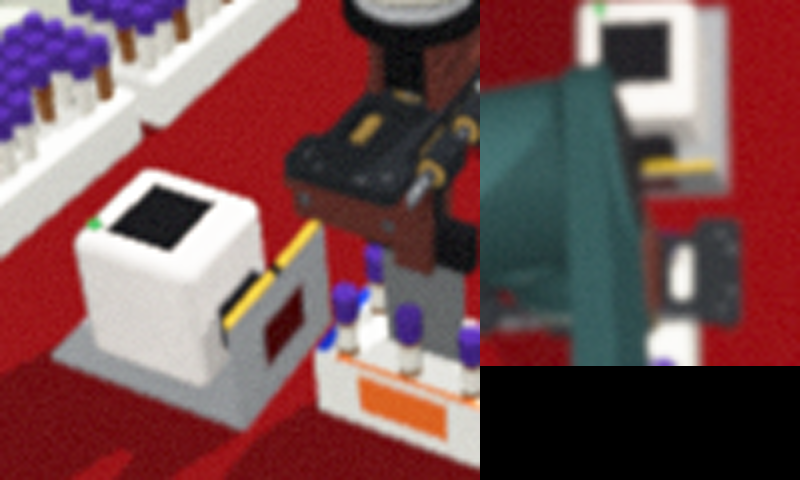

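View pics/w3.png

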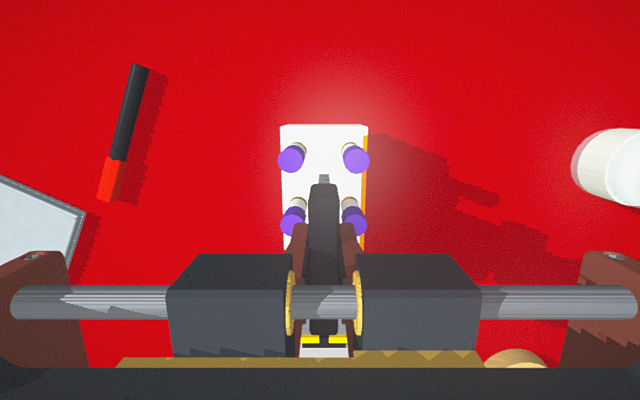

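The wrist view shows the carrier square and centred, with the bracket's black mark at about (325,339). I'll approach now.

{"api": "arm_command", "payload": {
  "moves": [
    [0, 0, 0, -0.002, 0, 0, -1],
    [0, 0, 0, -0.004, 0, 0, -1],
    [0, 0, 0, -0.005, 0, 0, -1],
    [0, 0, 0, -0.005, 0, 0, -1],
    [0, 0, 0, -0.005, 0, 0, -1],
    [0, 0, 0, -0.005, 0, 0, -1],
    [0, 0, 0, -0.004, 0, 0, -1],
    [0, 0, 0, -0.003, 0, 0, -1],
    [0, 0, 0, -0.002, 0, 0, -1],
    [0, 0, 0, -0.001, 0, 0, -1],
    [0, 0, 0, 0, 0, 0, -1],
    [0, 0, 0, 0, 0, 0, -1]
  ]
}}

```text
time: 11.68
ee_pos: [0.5304, 0.171, 0.1426]
tcp_rot: [180.0, -0.0, -177.4]
wrist_force: [-0.7, 1.2, -3.5]
opening: 0.014
finger_force: 30.0
```

{"api": "arm_command", "payload": {
  "moves": [
    [0, 0, 0, -0.001, 0, 0, -1],
    [0, 0, 0, -0.001, 0, 0, -1],
    [0, 0, 0, -0.001, 0, 0, -1],
    [0, 0, 0, -0.001, 0, 0, -1],
    [0, 0, 0, 0, 0, 0, -1],
    [0, 0, 0, 0, 0, 0, -1]
  ]
}}

```text
time: 12.18
ee_pos: [0.5347, 0.1712, 0.1427]
tcp_rot: [180.0, -0.0, -177.4]
wrist_force: [-0.7, -0.4, -3.8]
opening: 0.0137
finger_force: 30.0
```

{"api": "arm_command", "payload": {
  "moves": [
    [0, 0, 0, -0.0007, 0, 0, -1],
    [0, 0, 0, -0.0007, 0, 0, -1],
    [0, 0, 0, -0.0006, 0, 0, -1],
    [0, 0, 0, 0, 0, 0, -1],
    [0, 0, 0, 0, 0, 0, -1]
  ]
}}

```text
time: 12.6
ee_pos: [0.5367, 0.1713, 0.1427]
tcp_rot: [180.0, -0.0, -177.4]
wrist_force: [0.7, -1.1, -3.9]
opening: 0.0138
finger_force: 30.0
```

{"api": "arm_command", "payload": {
  "moves": [
    [0, 0, 0, -0.0005, 0, 0, -1],
    [0, 0, 0, -0.0005, 0, 0, -1],
    [0, 0, 0, -0.0005, 0, 0, -1],
    [0, 0, 0, 0, 0, 0, -1],
    [0, 0, 0, 0, 0, 0, -1]
  ]
}}

```text
time: 13.02
ee_pos: [0.5379, 0.1713, 0.1426]
tcp_rot: [180.0, -0.0, -177.4]
wrist_force: [-0.1, -0.2, -3.2]
opening: 0.0137
finger_force: 30.0
```

```bash
python3 - <<'E'
from rig import env
o=env.observe(); print(o["ee_pos"],o["wrist_force"],o["torque"])
E
```

```text
[0.5378836  0.17129087 0.1426124 ] [-0.14206659 -0.16752911 -3.19616313] [0.04503777 0.05292841 0.0336761 ]
```

{"api": "arm_command", "payload": {
  "moves": [
    [0, 0, 0, -0.0005, 0, 0, -1],
    [0, 0, 0, -0.0005, 0, 0, -1],
    [0, 0, 0, 0, 0, 0, -1],
    [0, 0, 0, 0, 0, 0, -1]
  ]
}}

```text
time: 13.35
ee_pos: [0.5382, 0.1713, 0.1425]
tcp_rot: [-180.0, -0.1, -177.3]
wrist_force: [-4.4, -1.1, -0.6]
opening: 0.0135
finger_force: 30.0
```

{"api": "arm_command", "payload": {
  "moves": [
    [0, 0, 0, -0.0005, 0, 0, -1],
    [0, 0, 0, -0.0005, 0, 0, -1],
    [0, 0, 0, 0, 0, 0, -1],
    [0, 0, 0, 0, 0, 0, -1]
  ]
}}

```text
time: 13.68
ee_pos: [0.5385, 0.1712, 0.1423]
tcp_rot: [-180.0, -0.2, -177.3]
wrist_force: [-5.6, -0.1, -0.5]
opening: 0.0137
finger_force: 30.0
```

```bash
python3 - <<'E'
from rig import env
o=env.observe(); print(o["ee_pos"],o["wrist_force"],o["torque"])
E
```

```text
[0.53845689 0.17124068 0.14233512] [-5.57954026 -0.09370194 -0.47702265] [-0.008899    1.26422804  0.15550802]
```

{"api": "arm_command", "payload": {
  "moves": [
    [0, 0, 0, 0, 0, 0, -1],
    [0, 0, 0, 0, 0, 0, -1],
    [0, 0, 0, 0, 0, 0, -1],
    [0, 0, 0, 0.0005, 0, 0, -1],
    [0, 0, 0, 0.0005, 0, 0, -1],
    [0, 0, 0, 0.001, 0, 0, -1],
    [0, 0, 0, 0.001, 0, 0, -1],
    [0, 0, 0, 0.002, 0, 0, -1],
    [0, 0, 0, 0.004, 0, 0, -1],
    [0, 0, 0, 0.006, 0, 0, -1],
    [0, 0, 0, 0.006, 0, 0, -1],
    [0, 0, 0, 0.006, 0, 0, -1],
    [0, 0, 0, 0.006, 0, 0, -1],
    [0, 0, 0, 0.006, 0, 0, -1],
    [0, 0, 0, 0.006, 0, 0, -1],
    [0, 0, 0, 0.004, 0, 0, -1],
    [0, 0, 0, 0.002, 0, 0, -1],
    [0, 0, 0, 0, 0, 0, -1],
    [0, 0, 0, 0, 0, 0, -1]
  ]
}}

```text
time: 15.27
ee_pos: [0.4894, 0.1691, 0.1428]
tcp_rot: [180.0, 0.0, -177.3]
wrist_force: [1.0, 0.6, -3.8]
opening: 0.0135
finger_force: 30.0
```

```bash
python3 - <<'E'
from rig import env
import cv2,numpy as np
o=env.observe(); a=env.capture("side")["img"]; b=env.capture("wrist")["img"]
print(o["ee_pos"],o["tcp_rot"],o["wrist_force"],o["torque"])
a=cv2.resize(a[180:280,220:340],(480,400),interpolation=2)
cv2.imwrite("pics/p2.png",np.hstack([a,b[:,160:480]])[:,:,::-1])
E
```

```text
[0.48942642 0.16910555 0.14280018] [ 1.79991832e+02  2.97422237e-02 -1.77345860e+02] [ 1.01813608  0.62099769 -3.78199039] [ 0.08428103 -0.15184847 -0.02712388]
```

View pics/p2.png

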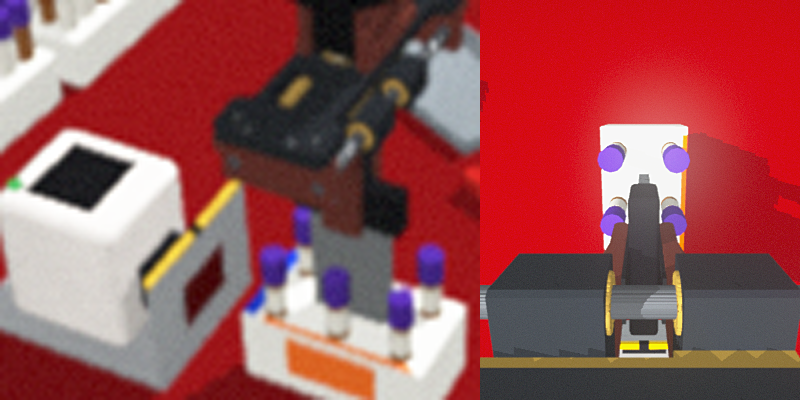

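Carrier is still upright in the grip, with its back edge at row 125 as before. Now the quarter turn.

{"api": "arm_command", "payload": {
  "moves": [
    [0, 0, 0.03, 0, 0, 0, -1],
    [0, 0, 0.06, 0, 0, 0, -1],
    [0, 0, 0.09, 0, 0, 0, -1],
    [0, 0, 0.1, 0, 0, 0, -1],
    [0, 0, 0.1, 0, 0, 0, -1],
    [0, 0, 0.1, 0, 0, 0, -1],
    [0, 0, 0.1, 0, 0, 0, -1],
    [0, 0, 0.1, 0, 0, 0, -1],
    [0, 0, 0.1, 0, 0, 0, -1],
    [0, 0, 0.1, 0, 0, 0, -1],
    [0, 0, 0.1, 0, 0, 0, -1],
    [0, 0, 0.1, 0, 0, 0, -1],
    [0, 0, 0.1, 0, 0, 0, -1],
    [0, 0, 0.1, 0, 0, 0, -1],
    [0, 0, 0.1, 0, 0, 0, -1],
    [0, 0, 0.09, 0, 0, 0, -1],
    [0, 0, 0.06, 0, 0, 0, -1],
    [0, 0, 0.041, 0, 0, 0, -1],
    [0, 0, 0, 0, 0, 0, -1],
    [0, 0, 0, 0, 0, 0, -1]
  ]
}}

```text
time: 17.03
ee_pos: [0.4895, 0.1691, 0.1427]
tcp_rot: [180.0, -0.0, 92.7]
wrist_force: [-0.7, 0.2, -3.9]
opening: 0.014
finger_force: 30.0
```

{"api": "arm_command", "payload": {
  "moves": [
    [0, 0, 0, 0, 0.002, 0, -1],
    [0, 0, 0, 0, 0.004, 0, -1],
    [0, 0, 0, 0, 0.006, 0, -1],
    [0, 0, 0, 0, 0.007, 0, -1],
    [0, 0, 0, 0, 0.007, 0, -1],
    [0, 0, 0, 0, 0.007, 0, -1],
    [0, 0, 0, 0, 0.007, 0, -1],
    [0, 0, 0, 0, 0.007, 0, -1],
    [0, 0, 0, 0, 0.006, 0, -1],
    [0, 0, 0, 0, 0.005, 0, -1],
    [0, 0, 0, 0, 0.004, 0, -1],
    [0, 0, 0, 0, 0.003, 0, -1],
    [0, 0, 0, 0, 0.002, 0, -1],
    [0, 0, 0, 0, 0.001, 0, -1],
    [0, 0, 0, 0, 0, 0, -1],
    [0, 0, 0, 0, 0, 0, -1]
  ]
}}

```text
time: 18.37
ee_pos: [0.5569, 0.1722, 0.1427]
tcp_rot: [-180.0, -0.0, 92.6]
wrist_force: [0.0, -0.8, -3.3]
opening: 0.0142
finger_force: 30.0
```

{"api": "arm_command", "payload": {
  "moves": [
    [0, 0, 0, 0, 0.001, 0, -1],
    [0, 0, 0, 0, 0.001, 0, -1],
    [0, 0, 0, 0, 0.001, 0, -1],
    [0, 0, 0, 0, 0.001, 0, -1],
    [0, 0, 0, 0, 0, 0, -1],
    [0, 0, 0, 0, 0, 0, -1]
  ]
}}

```text
time: 18.87
ee_pos: [0.5612, 0.1724, 0.1427]
tcp_rot: [-180.0, -0.0, 92.6]
wrist_force: [-0.8, -0.5, -3.5]
opening: 0.0139
finger_force: 30.0
```

{"api": "arm_command", "payload": {
  "moves": [
    [0, 0, 0, 0, 0.0005, 0, -1],
    [0, 0, 0, 0, 0.0005, 0, -1],
    [0, 0, 0, 0, 0.0005, 0, -1],
    [0, 0, 0, 0, 0, 0, -1],
    [0, 0, 0, 0, 0, 0, -1]
  ]
}}

```text
time: 19.28
ee_pos: [0.5627, 0.1724, 0.1427]
tcp_rot: [180.0, -0.0, 92.6]
wrist_force: [-0.1, 0.1, -4.3]
opening: 0.0137
finger_force: 30.0
```

{"api": "arm_command", "payload": {
  "moves": [
    [0, 0, 0, 0, 0.0005, 0, -1],
    [0, 0, 0, 0, 0.0005, 0, -1],
    [0, 0, 0, 0, 0.0005, 0, -1],
    [0, 0, 0, 0, 0, 0, -1],
    [0, 0, 0, 0, 0, 0, -1]
  ]
}}

```text
time: 19.7
ee_pos: [0.5642, 0.1725, 0.1427]
tcp_rot: [-180.0, -0.0, 92.6]
wrist_force: [-0.1, -0.2, -4.3]
opening: 0.0139
finger_force: 30.0
```

{"api": "arm_command", "payload": {
  "moves": [
    [0, 0, 0, 0, 0.0005, 0, -1],
    [0, 0, 0, 0, 0.0005, 0, -1],
    [0, 0, 0, 0, 0, 0, -1],
    [0, 0, 0, 0, 0, 0, -1]
  ]
}}

```text
time: 20.03
ee_pos: [0.5652, 0.1725, 0.1427]
tcp_rot: [180.0, -0.0, 92.6]
wrist_force: [1.4, -0.5, -3.0]
opening: 0.0138
finger_force: 30.0
```

{"api": "arm_command", "payload": {
  "moves": [
    [0, 0, 0, 0, 0.0005, 0, -1],
    [0, 0, 0, 0, 0.0005, 0, -1],
    [0, 0, 0, 0, 0, 0, -1],
    [0, 0, 0, 0, 0, 0, -1]
  ]
}}

```text
time: 20.37
ee_pos: [0.5662, 0.1726, 0.1427]
tcp_rot: [-180.0, -0.0, 92.6]
wrist_force: [0.0, 0.1, -3.8]
opening: 0.014
finger_force: 30.0
```

{"api": "arm_command", "payload": {
  "moves": [
    [0, 0, 0, 0, 0.0005, 0, -1],
    [0, 0, 0, 0, 0, 0, -1],
    [0, 0, 0, 0, 0, 0, -1]
  ]
}}

```text
time: 20.62
ee_pos: [0.5666, 0.1726, 0.1427]
tcp_rot: [-180.0, -0.0, 92.6]
wrist_force: [-0.2, 0.2, -4.3]
opening: 0.0139
finger_force: 30.0
```

```bash
python3 - <<'E'
from rig import env
o=env.observe(); print(o["ee_pos"],o["wrist_force"],o["torque"])
E
```

```text
[0.56663453 0.17261296 0.1426668 ] [-0.16785035  0.23869683 -4.31489752] [-0.04259663 -0.09264924 -0.01950284]
```

{"api": "arm_command", "payload": {
  "moves": [
    [0, 0, 0, 0, 0.0005, 0, -1],
    [0, 0, 0, 0, 0.0005, 0, -1],
    [0, 0, 0, 0, 0, 0, -1],
    [0, 0, 0, 0, 0, 0, -1]
  ]
}}

```text
time: 20.95
ee_pos: [0.5671, 0.1726, 0.1426]
tcp_rot: [-179.9, 0.0, 92.6]
wrist_force: [-2.4, -0.7, -3.1]
opening: 0.0141
finger_force: 30.0
```

{"api": "arm_command", "payload": {
  "moves": [
    [0, 0, 0, 0, 0.0005, 0, -1],
    [0, 0, 0, 0, 0.0003, 0, -1],
    [0, 0, 0, 0, 0, 0, -1],
    [0, 0, 0, 0, 0, 0, -1]
  ]
}}

```text
time: 21.28
ee_pos: [0.5674, 0.1726, 0.1425]
tcp_rot: [-179.9, 0.0, 92.6]
wrist_force: [-4.7, -0.5, -1.4]
opening: 0.0141
finger_force: 30.0
```

{"api": "arm_command", "payload": {
  "moves": [
    [0, 0, 0, 0, 0, 0, -1],
    [0, 0, 0, 0, 0, 0, -1],
    [0, 0, 0, 0, 0, 0, -1],
    [0, 0, 0, 0, 0, 0, -1],
    [0, 0, 0, 0, -0.0005, 0, -1],
    [0, 0, 0, 0, -0.0005, 0, -1],
    [0, 0, 0, 0, -0.001, 0, -1],
    [0, 0, 0, 0, -0.002, 0, -1],
    [0, 0, 0, 0, -0.004, 0, -1],
    [0, 0, 0, 0, -0.007, 0, -1],
    [0, 0, 0, 0, -0.008, 0, -1],
    [0, 0, 0, 0, -0.008, 0, -1],
    [0, 0, 0, 0, -0.008, 0, -1],
    [0, 0, 0, 0, -0.008, 0, -1],
    [0, 0, 0, 0, -0.008, 0, -1],
    [0, 0, 0, 0, -0.008, 0, -1],
    [0, 0, 0, 0, -0.006, 0, -1],
    [0, 0, 0, 0, -0.004, 0, -1],
    [0, 0, 0, 0, -0.002, 0, -1],
    [0, 0, 0, 0, 0, 0, -1]
  ]
}}

```text
time: 22.95
ee_pos: [0.4931, 0.1692, 0.1428]
tcp_rot: [-180.0, -0.0, 92.6]
wrist_force: [0.3, 0.1, -3.6]
opening: 0.0142
finger_force: 30.0
```

{"api": "arm_command", "payload": {
  "moves": [
    [0, 0, 0, 0, 0, -0.002, -1],
    [0, 0, 0, 0, 0, -0.005, -1],
    [0, 0, 0, 0, 0, -0.008, -1],
    [0, 0, 0, 0, 0, -0.011, -1],
    [0, 0, 0, 0, 0, -0.011, -1],
    [0, 0, 0, 0, 0, -0.011, -1],
    [0, 0, 0, 0, 0, -0.011, -1],
    [0, 0, 0, 0, 0, -0.011, -1],
    [0, 0, 0, 0, 0, -0.011, -1],
    [0, 0, 0, 0, 0, -0.011, -1],
    [0, 0, 0, 0, 0, -0.011, -1],
    [0, 0, 0, 0, 0, -0.011, -1],
    [0, 0, 0, 0, 0, -0.008, -1],
    [0, 0, 0, 0, 0, -0.005, -1],
    [0, 0, 0, 0, 0, -0.002, -1],
    [0, 0, 0, 0, 0, 0, -1],
    [0, 0, 0, 0, 0, 0, -1],
    [0, 0, 0, 0, 0, 0, -1],
    [0, 0, 0, 0, 0, 0, -1],
    [0, 0, 0, 0, 0, 0, -1]
  ]
}}

```text
time: 24.62
ee_pos: [0.4932, 0.1692, 0.2712]
tcp_rot: [-179.9, 0.0, 92.6]
wrist_force: [-0.2, -0.2, -3.5]
opening: 0.0141
finger_force: 30.0
```

```bash
python3 - <<'E'
from rig import env
import cv2,numpy as np
o=env.observe(); a=env.capture("side")["img"]; b=env.capture("wrist")["img"]
print(o["time"],o["ee_pos"],o["tcp_rot"],o["wrist_force"])
a=cv2.resize(a[120:280,200:392],(480,400),interpolation=2)
cv2.imwrite("pics/p3.png",np.hstack([a,b[:,160:480]])[:,:,::-1])
E
```

```text
24.6167 [0.49322119 0.16918523 0.27119285] [-1.79944204e+02  1.71696366e-03  9.26362254e+01] [-0.22601167 -0.24819178 -3.45150421]
```

View pics/p3.png

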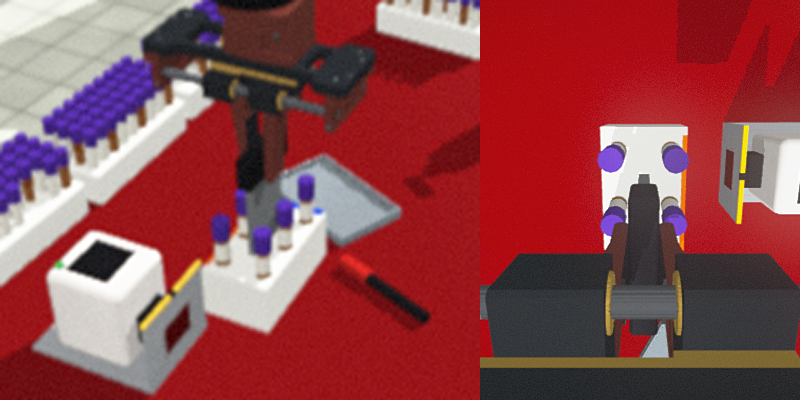

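The carrier is held level and clear, its tubes seated and the marker and tray undisturbed. Handing in.

```bash
python3 -c "
from rig import env
print(env.job_done())"
```

```text
the job is handed in; nothing more can be done
None
```

The job is handed in: both tagged faces touched the bracket at about 5 N and were held there, and the carrier is now held level and still about 15 cm above the table with its tubes in place; the hand-in returned no verdict.

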